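# Find the heavy side of a cooker-hood fan wheel

## Robot

A 6-joint arm with a two-finger parallel gripper is mounted at the origin on the work surface. World frame = base frame: x ahead of the robot, y to its left, z up, the work surface at z = 0. Lengths are in m, angles in degrees, forces in N, time in s.
With the tool pointing down it reaches from about 0.375 to 0.75 m from the base axis. Payload 9 kg.
Tool frame: the origin (TCP) lies where the fingers leave the gripper's body, on its centre line; the fingertips stand 73 mm ahead of it and the grasp point (between the pads) lies 54 mm ahead of it (robot.tip_reach is the distance from the TCP to the fingertips, in m); z points along the fingers, y is the line along which they close (so a half turn about z gives the same grasp; the last joint's range is limited). The gripper opens to 85 mm and grips with 20 to 120 N. Pads are 22 mm wide; open, the fingers measure 114 mm over their backs; the gripper's body (76 mm by 85 mm) begins 54 mm behind the grasp point. The pads swing forward as they close: fully open they stand 13 mm farther back than shut.
Start: joints at [-83.692, 5.964, 5.575, 89.605, 0, 77.527], TCP at [0.193, -0.568, 0.304] pointing down, gripper open.
Joint ranges: [-171.21, 171.21], [-48.23, 106.86], [-62.78, 66.21], [-105.2, 120.99], [-86.42, 89.51], [-180, 180]. Speed limits (degrees/s): [127.2, 127.2, 147.25, 180, 180, 180].

## Interface

Orientations are given as [roll, pitch, yaw] about the fixed x, y, z axes, in that order (R = Rz(yaw) Ry(pitch) Rx(roll)).
In Python, from plant import robot gives the robot as it stands. Calls block until the motion is done:
- robot.move_pose(position, orientation): joint-space move of the TCP to a pose.
- robot.line_to(position, vel=0.15, rotation=None, guard=None): straight line of the TCP; rotation=None keeps the orientation; vel is the mean speed in m/s. With guard (N) it stops when the force on the tool has changed by that much, and returns True; else False.
- robot.goto_joints(angles): joint-space move.
- robot.set_gripper(opening): finger opening in m; the grip force is fixed at half the most; returns when the fingers have stopped.
- robot.pause(seconds).
- robot.ik(position, orientation): joint angles nearest the present ones, or None.
- robot.observe(): the state.
- robot.grab_frame(name): name is "side" or "top" or "wrist"; returns the picture (480x640x3 uint8, blue, green, red); there is no depth.
- robot.get_calibration(name): a dict with "vertical_fov" (degrees; the focal length in pixels is half the picture's height over the tangent of half this angle, whatever the lens; pixels are square), "cx", "cy" (the principal point, pixels), "k1" (the pictures are not rectified: a ray, as slopes to the right and down, at radius r is drawn at 1 + k1 r^2 times it, then the intrinsics apply), "rvec" (rotation vector, rad) and "tvec" (3), from world to camera coordinates, as OpenCV has them. Camera axes: x right, y down, z forward; pixel columns grow to the right and rows downward; lengths in m; the calibration is good to about 2 mm. A picture is of the moment at which its call begins: read the wrist's pose just before it. get_calibration takes no time and is no camera call; for the wrist camera it gives the pose at the moment of the call.
A pose or a line that the arm cannot do raises robot.IKError and nothing moves.
- robot.job_done(): hands the job in; it is judged then, once.
The state is a dict: "time": time; "q": joint angles; "qvel": joint speeds; "joint_torque": joint torques, N m; "tool_pos": TCP position; "tcp_rot": TCP orientation; "ft_force": force on the tool from outside, world axes, zero at the start; "torque": the same for the moment, N m; "gripper_width": finger opening in m; "gripper_force": force on a finger pad.
Only numpy, scipy, OpenCV 4.12 (cv2) and the standard library are available. Lean on these libraries where they do the work, as an engineer would, in place of code of your own. Each camera call takes 0.05 s, during which the arm holds its last target. There are 200 camera calls.

## Task

Swing the work lamp well clear of the fan wheel on the bearing stand and leave it there. Then turn the wheel by hand, find by feel which side of it is heavy, and turn that side straight down so that a balance clip can go on at the top. Finish while still gripping the wheel firmly by a vane and holding it still, heavy side down; leave the other things on the worktop where they are.

Things in the scene. Friction and masses are not known exactly. Their poses are not given: they have to be found in the camera images.
- stand: Steel bearing stand fixed to the worktop (plate 220 x 150 x 12 mm, blue post behind the wheel). Origin on the worktop straight below the middle of the vanes; x runs level along the axle, away from the robot, from the open front of the wheel to the post; y to the robot's left; z up. Its place and yaw (up to 0.25 rad) differ every time.
- axle (a point): Point on the wheel's axle, midway along the vanes, 140 mm above the worktop; axes as the stand's; the wheel turns about its x. The wheel's six vanes lie between a front ring (75 mm radius, 10 mm bar, open in its middle) and an aluminium back disc (172 mm across). Behind the disc: a closed grey drum, 124 mm across, 46 mm deep. A vane near the top can be gripped from above across its 12 mm.
- red_vane (a point): Middle of the red vane. The six vanes (one red, five aluminium) are round rods of 12 mm diameter parallel to the axle, centres on a 75 mm radius, 60 degrees apart, free for 26 mm along the axle either side of this point. The red vane tells nothing about where the heavy side is.
- drum (a point): Middle of the closed grey drum, on the axle, 54 mm behind the vanes' middle. Somewhere inside, unseen and different every time, a steel weight of 0.45 to 0.55 kg is fixed to the wheel, 40 mm off the axle: the heavy side. Down means within 20 degrees (0.35 rad) of straight below the axle. At the start it is at least 0.5 rad from there.
- fan (a joint): Turn of the wheel, rad: 0 with the red vane on top, growing clockwise as the robot sees it (top goes to the robot's right); no end stops. The bearing drags a constant 0.25 N m, so it stays where left. The weight adds (climbing) or takes off (sinking) up to 0.18 to 0.22 N m at axle level, nothing straight below or above: 0.4 to 6.5 N felt at a vane.
- lamp (a joint): Swing of the lamp arm about its upright post, rad; about 0 (start -0.2 to 0.2) with the lamp over the wheel; grows clockwise seen from above, which takes the lamp to the robot's left and towards the robot; stops at -0.5 and 1.7. Stiff (0.6 N m, about 2.5 N at the knob): it stays where put.
- lamp_base: Round black foot (110 mm across) with an upright 20 mm steel post, fixed to the worktop behind and to the left of the wheel. Origin under the foot's centre, on the arm's swing axis. The arm is a 14 mm bar 275 mm above the worktop; 244 mm level from post to the middle of the lamp.
- lamp_knob (a point): On the black upright grip on top of the yellow lamp: 22 mm across, free from 285 to 329 mm above the worktop, this point at 311 mm on its axis. The lamp under it is 72 mm across, its underside 253 mm above the worktop. The lamp is clear when this point is over 180 mm from the axle point, measured level.
- drill: Cordless drill standing on its battery, yellow and black, 200 mm tall; bystander. Origin under the battery.
- bottle: Green drinking bottle, 70 mm diameter, 210 mm tall; bystander. Origin under its centre.
- tape: Yellow tape measure, 72 x 40 x 66 mm; bystander. Origin under its centre.
- cartridge: White and red sealant cartridge standing upright, 50 mm diameter, 285 mm tall with nozzle; bystander. Origin under its centre.
- screwdriver: Screwdriver with a red handle lying on the worktop, about 200 mm long, along its x axis; bystander. Origin under its middle.

How it is judged (in metres and radians):
On the way:
1. the lamp is swung clear of the wheel (horizontal distance between lamp_knob and axle above 0.18 m), for 0.2 s.
At the end, for the whole second after the job is handed in: The hidden weight's direction from the axle is within 0.35 rad of straight down, the fingers grip the wheel with more than 8 N and it turns at less than 0.1 rad/s, and the lamp is still more than 180 mm (knob to axle, level) from the wheel (height (world z) of slug_c0 below 0.1024 m and contact force between the fingers and fan above 8 N and velocity of joint fan between -0.1 and 0.1 rad/s and horizontal distance between lamp_knob and axle above 0.18 m); the arm keeps its last pose, push and grip.
It fails at once if a bystander is moved by more than 40 mm (distance of any of drill, bottle, tape, cartridge, screwdriver from where it was at the start of the episode above 0.04 m).
It also fails if it takes over 72 s, if anything falls off the work surface, if the arm or the gripper's body presses on something with over 40 N, if the wrist force passes 120 N, or if a joint passes its speed limit or range.

## Working session

There is one attempt and no reset: what is moved stays moved. The work goes in short steps, each a Python script; the robot and the scene stay as the last script left them, time stands still between calls to the robot, and variables do not carry over. Pictures are saved under pics/ and viewed, at most 10 in all, crops included, and the job is handed in when it is done.

```bash
ls; mkdir -p pics
python3 - <<'E'
from plant import robot
import cv2
for n in("side","top"):
    cv2.imwrite(f"pics/{n}0.png",robot.grab_frame(n)); print(n,robot.get_calibration(n))
print(robot.observe())
E
```

```text
pics
side {'vertical_fov': 51.072161103042525, 'cx': 312.3051512281609, 'cy': 243.42653149361166, 'k1': 0.023807733472350146, 'rvec': array([ 0.08445522, -2.8428369 ,  1.30411825]), 'tvec': array([0.52557279, 0.21659537, 1.35442141])}
top {'vertical_fov': 44.89813747696493, 'cx': 312.9977842311028, 'cy': 242.03731361893736, 'k1': 0.06141912728608177, 'rvec': array([ 2.14373744, -2.17025863,  0.17677253]), 'tvec': array([-0.05514067,  0.54723739,  1.4884365 ])}
{'time': 0.1, 'q': array([-8.36937998e+01,  5.99672874e+00,  5.53268673e+00,  8.96051882e+01,
        2.95001533e-04,  7.75256531e+01]), 'qvel': array([ 0.0558339 , -0.05911004,  0.17454515,  0.11333874, -0.09658784,
       -0.02599185]), 'joint_torque': array([ 7.12158362e-03, -5.58212292e+01,  5.04715741e+01,  1.31928659e-02,
       -2.07353251e-04,  1.00022987e-05]), 'tool_pos': array([ 0.19314267, -0.56784163,  0.30319564]), 'tcp_rot': array([-1.79932468e+02, -1.52419240e-02,  1.87805380e+01]), 'ft_force': array([-0.35249888,  0.70180242,  0.18475727]), 'torque': array([ 0.07082922, -0.00179131, -0.02798699]), 'gripper_force': 0.0, 'gripper_width': 0.08561870821359617}
```

View pics/side0.png

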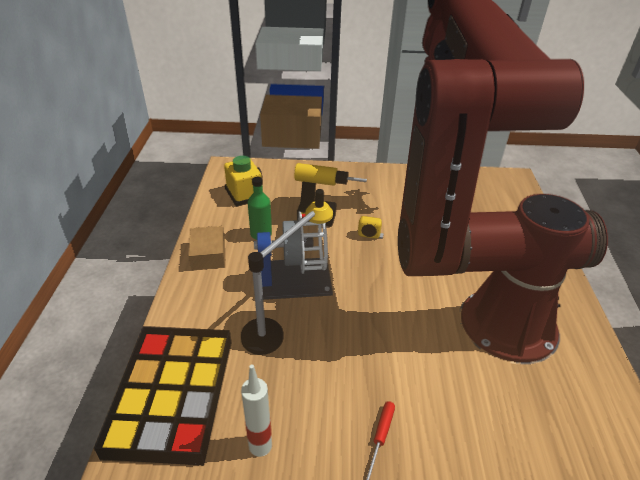

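View pics/top0.png

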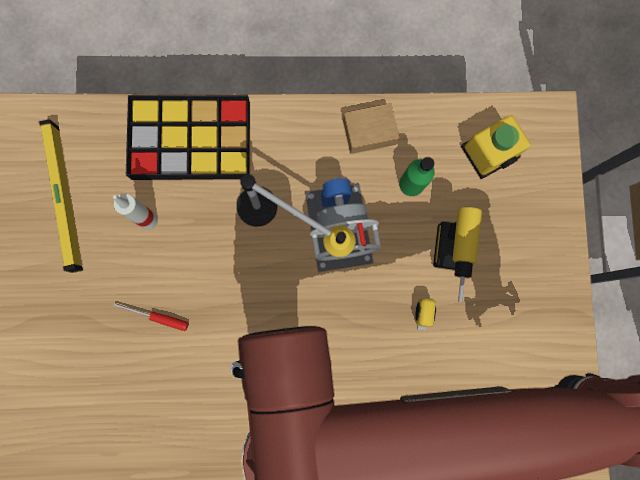

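Side view: lamp knob at (320,197), wheel behind it, cartridge at (257,420). Top view: lamp foot (257,205), knob (341,238), stand plate around (340,225), a red vane at (362,235), and the drill to the right at (450,245). Next I'll enlarge crops.

```bash
cat > h.py <<'E'
import numpy as np, cv2
from plant import robot
def cam(n,c=None):
    c=c or robot.get_calibration(n); f=240/np.tan(np.radians(c["vertical_fov"])/2)
    return np.array([[f,0,c["cx"]],[0,f,c["cy"]],[0,0,1.]]),c["k1"],cv2.Rodrigues(np.array(c["rvec"]))[0],np.array(c["tvec"])
def ray(n,p,c=None):
    K,k1,R,t=cam(n,c)
    u=cv2.undistortPoints(np.array([[p]],float),K,np.array([k1,0,0,0.]))[0,0]
    return -R.T@t,R.T@np.array([*u,1])
def onz(n,p,z,c=None):
    o,d=ray(n,p,c); return o+d*(z-o[2])/d[2]
def tri(a,b):
    (o1,d1),(o2,d2)=a,b
    s=np.linalg.lstsq(np.c_[d1,-d2],o2-o1,rcond=None)[0]
    p,q=o1+s[0]*d1,o2+s[1]*d2; return (p+q)/2,np.linalg.norm(p-q)
def proj(n,P,c=None):
    K,k1,R,t=cam(n,c)
    return cv2.projectPoints(np.array(P,float).reshape(-1,3),cv2.Rodrigues(R)[0],t,K,np.array([k1,0,0,0.]))[0][:,0]
E
python3 - <<'E'
from h import *
t=cv2.imread("pics/top0.png");s=cv2.imread("pics/side0.png")
a=cv2.resize(t[165:285,230:390],(800,600),interpolation=cv2.INTER_CUBIC); cv2.imwrite("pics/c1.png",a)
b=cv2.resize(s[170:310,235:395],None,fx=4,fy=4,interpolation=cv2.INTER_CUBIC); cv2.imwrite("pics/c2.png",b)
print("foot",onz("top",(257,207),.0),onz("side",(262,336),.01)); print("knob",onz("top",(341,237),.329))
print(tri(ray("top",(341,237)),ray("side",(320,192))))
print("drill",onz("top",(447,245),.04),"tape",onz("top",(427,312),.06))
E
```

```text
foot [0.64998793 0.08804619 0.        ] [0.65194118 0.09072168 0.01      ]
knob [ 0.51520428 -0.11534852  0.329     ]
(array([ 0.51646724, -0.11569437,  0.32495531]), np.float64(0.001287173109601757))
drill [ 0.53476893 -0.41449564  0.04      ] tape [ 0.36000567 -0.35003927  0.06      ]
```

View pics/c1.png

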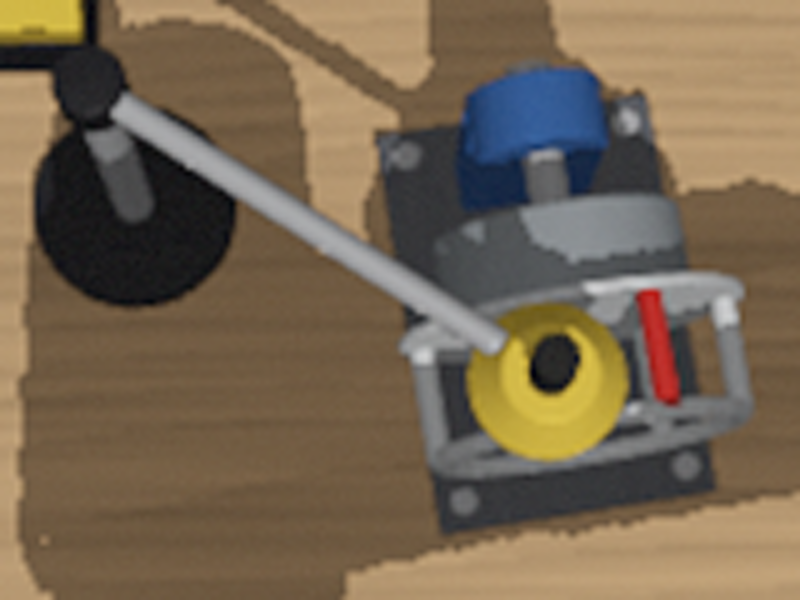

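View pics/c2.png

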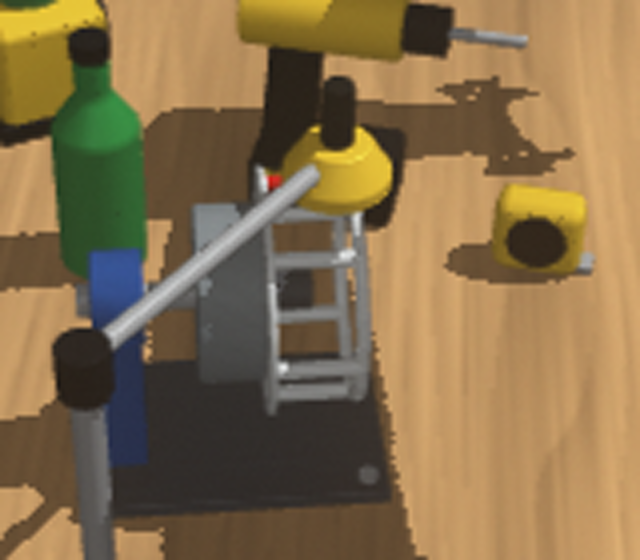

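Crops (×5 and ×4): the plate corners, disc and ring edges are clear. The knob is 0.2445 m from the post (0.244 given), so it checks out. Next I compute the axle and move the lamp.

Run:
```python
from h import *
g=lambda u,v,z:onz("top",(230+u/5,165+v/5),z)
P=[g(u,v,.012) for u,v in((442,533),(715,488),(642,95),(380,135))]
print("plate",np.round(P,3),[np.linalg.norm(P[i]-P[i-1]).round(3) for i in range(4)])
B=[g(402,345,.14),g(743,290,.14)];F=[g(430,465,.14),g(752,400,.14)]
print(np.round(B+F,3),np.linalg.norm(B[0]-B[1]),np.linalg.norm(F[0]-F[1]))
post=np.array([.651,.0895]);kn=np.array([.516,-.1155]);a0=np.arctan2(*(kn-post)[::-1]);L=.244
q=None
for a in (0,.3,.6,.9,1.2,1.5):
    p=post+L*np.array([np.cos(a0-a),np.sin(a0-a)]);print(p.round(3),robot.ik([*p,.365],[180,0,np.degrees(a0-a)]))
print(np.degrees(a0), robot.ik([*kn,.45],[180,0,np.degrees(a0)]))
```

```text
plate [[ 0.471 -0.076  0.012]
 [ 0.493 -0.222  0.012]
 [ 0.709 -0.188  0.012]
 [ 0.688 -0.045  0.012]] [np.float64(0.219), np.float64(0.148), np.float64(0.218), np.float64(0.144)]
[[ 0.552 -0.054  0.14 ]
 [ 0.578 -0.222  0.14 ]
 [ 0.493 -0.066  0.14 ]
 [ 0.523 -0.225  0.14 ]] 0.17087367838240863 0.16168395475486974
[ 0.517 -0.114] [-26.64270543  -5.04697228   0.9015945   95.94856678   0.
 -83.27633943]
[ 0.463 -0.066] [-24.16731633 -15.78524939  -8.6303277   97.15492169   0.
 -63.61221647]
[ 0.425 -0.003] [-18.13926382 -23.12326173 -14.44083586  98.68242587   0.
 -40.39543011]
[0.408 0.068] [ -8.80594949 -25.17461519 -15.96514056  99.20947463   0.
 -13.87338193]
[0.412 0.141] [  1.54007399 -21.26019956 -13.01881679  98.24138276   0.
  13.66137541]
[0.438 0.209] [ 10.00898025 -12.61433185  -5.94399433  96.67033752   0.
  39.31901552]
-123.36636600105957 [-26.80456571  -1.27090326  13.69053732 104.96144058   0.
 -83.43819971]
```

Sizes agree (plate 219×146, disc 171, ring 162 mm; yaw ≈ 8.6°, axle ≈ (0.537, -0.142)). Moving the lamp now.

Run:
```python
from h import *
post=np.array([.651,.0895]);kn=np.array([.516,-.1155]);a0=np.arctan2(*(kn-post)[::-1]);L=.2445
o=robot.observe();p=o["tool_pos"].copy();p[2]=.45
robot.line_to(p,vel=.3)
D=np.degrees
robot.move_pose([*kn,.45],[180,0,D(a0)])
robot.line_to([*kn,.365],vel=.15,guard=8)
robot.set_gripper(.027)
o=robot.observe();print(o["time"],o["tool_pos"],o["gripper_width"],o["gripper_force"],o["ft_force"])
for a in np.arange(.15,1.51,.15):
    p=post+L*np.array([np.cos(a0-a),np.sin(a0-a)])
    robot.line_to([*p,.365],vel=.15,rotation=[180,0,D(a0-a)])
    print(robot.observe()["ft_force"].round(1))
robot.set_gripper(.085)
robot.line_to([*p,.45],vel=.25)
cv2.imwrite("pics/top1.png",robot.grab_frame("top"))
o=robot.observe();print(o["time"],o["tool_pos"])
t=cv2.imread("pics/top1.png");cv2.imwrite("pics/t1.png",cv2.resize(t[165:345,190:430],(800,600),interpolation=cv2.INTER_CUBIC))
```

```text
4.425 [ 0.51601476 -0.11550203  0.36502638] 0.026528513378166658 0.0 [-0.01447197  0.80789717 -0.47435358]
[-0.4 -0.  -0.4]
[ 0.1 -0.2 -0.5]
[ 0.8 -0.7 -0.2]
[ 0.6  0.1 -0.1]
[-0.1 -0.2 -0.1]
[-0.1 -1.  -0.9]
[ 0.4 -0.   0.4]
[-0.2  0.4 -0.3]
[-0.7  0.3  0.5]
[ 0.1  0.1 -0.1]
9.4833 [0.43788939 0.20925534 0.44957647]
```

View pics/t1.png

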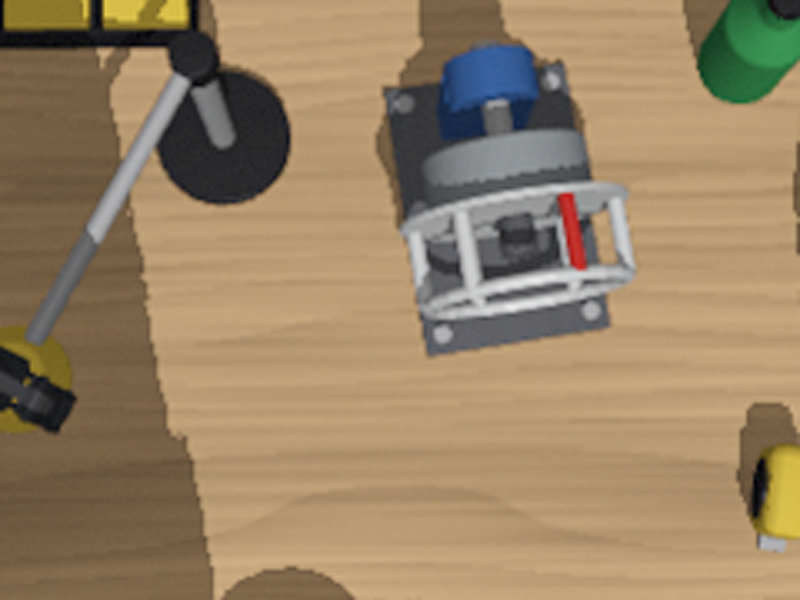

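The lamp is clear, near (0.44, 0.21). The red vane runs from (567,195) to (578,268) in the crop and the upper-left vane from (460,212) to (473,300), roughly ±30° from the top. Now the vane angles.

Run:
```python
from h import *
from scipy.optimize import least_squares
g=lambda u,v:ray("top",(190+u/3.3333,165+v/3.3333))
yaw=np.radians(8.6);X=np.array([np.cos(yaw),np.sin(yaw),0]);Y=np.array([-np.sin(yaw),np.cos(yaw),0]);Z=np.array([0,0,1.])
A0=np.array([.5365,-.142,.14])
pt=lambda dx,th,A:A+X*dx-Y*.075*np.sin(th)+Z*.075*np.cos(th)
V=[((567,195),(578,268)),((460,212),(473,300))]
for i,(b,f) in enumerate(V):
    for e in(b,f):
        o,d=g(*e)
        r=least_squares(lambda s:(pt(s[0],s[1],A0)-o-s[2]*d)*1,[0,.4-.9*i,1.3]).x
        print(i,"x",r[0].round(4),"th deg",np.degrees(r[1]).round(1))
c=np.median
for th in(-40,-30,0,25,40):
    p=pt(0,np.radians(th),A0); dirn=-Y*np.sin(np.radians(th))+Z*np.cos(np.radians(th))
    T=p+dirn*.054
    from scipy.spatial.transform import Rotation as R
    yv=np.cross(-dirn,X)  # z x x
    M=np.c_[X,yv,-dirn]
    for s in (1,-1):
        e=R.from_matrix(M*np.array([s,s,1])).as_euler('xyz',degrees=True)
        q=robot.ik(T,e);print(th,s,e.round(1),None if q is None else q.round(1))
```

```text
0 x 0.0242 th deg 24.8
0 x -0.0283 th deg 23.6
1 x 0.0256 th deg -36.4
1 x -0.0377 th deg -37.7
-40 1 [140.   -0.    8.6] [ -5.  -14.1 -26.2  66.7 -38.7 162.5]
-40 -1 [-140.     0.  -171.4] [ -5.  -14.1 -26.2  66.7 -38.7 -17.5]
-30 1 [150.    0.    8.6] [-10.7 -14.3 -22.6  70.8 -28.2 158. ]
-30 -1 [-150.     0.  -171.4] [-10.7 -14.3 -22.6  70.8 -28.2 -22. ]
0 1 [180.    0.    8.6] [-28.3  -2.2  -6.3  85.8   0.  143.1]
0 -1 [-180.     0.  -171.4] [-28.3  -2.2  -6.3  85.8   0.  -36.9]
25 1 [-155.     0.     8.6] [-39.4  19.2  12.7 102.6  16.4 129.2]
25 -1 [ 155.     0.  -171.4] [-39.4  19.2  12.7 102.6  16.4 -50.8]
40 1 [-140.     0.     8.6] [-44.   35.2  26.2 114.7  23.  120.4]
40 -1 [ 140.    -0.  -171.4] [-44.   35.2  26.2 114.7  23.  -59.6]
```

```bash
cat >> h.py <<'E'
from scipy.spatial.transform import Rotation as Rot
yaw=np.radians(8.6);X=np.array([np.cos(yaw),np.sin(yaw),0]);Y=np.array([-np.sin(yaw),np.cos(yaw),0]);Z=np.array([0,0,1.])
A=np.array([.5365,-.142,.14])
def pose(th,r=.054):   # TCP for gripping a vane th deg clockwise from the top
    t=np.radians(th);d=-Y*np.sin(t)+Z*np.cos(t)
    M=np.c_[-X,-np.cross(-d,X),-d]
    return A+d*(.075+r),Rot.from_matrix(M).as_euler('xyz',degrees=True)
def go(th,r=.054,vel=.1,guard=None):
    p,e=pose(th,r);return robot.line_to(p,vel=vel,rotation=e,guard=guard)
def mom(o):   # outside moment on the tool about the axle (+X): with r x F, and alone
    F=np.array(o["ft_force"]);r=np.array(o["tool_pos"])-A
    return np.cross(r,F)@X,np.array(o["torque"])@X,F@Y,F@Z
E
python3 - <<'E'
from h import *
robot.move_pose(*pose(24,.15))
robot.set_gripper(.05)
go(24,.054,.15,guard=10)
o=robot.observe();print(o["time"],o["tool_pos"],pose(24)[0],np.round(mom(o),3))
robot.set_gripper(0)
o=robot.observe();print(o["time"],o["gripper_width"],o["gripper_force"],np.round(mom(o),3))
for th in(21,18,15,18,21,24):
    t=robot.observe()["time"];go(th,vel=.03)
    for k in range(4):
        o=robot.observe();print(th,round(o["time"]-t,3),np.round(mom(o),3));robot.pause(.02)
E
```

```text
12.35 [ 0.54452863 -0.19423851  0.25875948] [ 0.54434597 -0.19387909  0.25784736] [-0.08  -0.443  0.378  0.659]
12.7917 0.009586532181765967 58.65191459655762 [-0.177 -0.131 -1.171  5.971]
21 0.375 [-0.255  0.152 -1.462  9.352]
21 0.392 [-0.373  0.173 -0.423  9.176]
21 0.408 [-0.439  0.174  0.228  8.884]
21 0.425 [-0.44   0.166 -0.096  9.757]
18 0.375 [-0.416  0.149 -0.351 11.469]
18 0.392 [-0.295  0.155 -1.174 11.002]
18 0.408 [-0.378  0.205 -0.637 11.396]
18 0.425 [-0.258  0.228 -1.154 10.003]
15 0.375 [-0.304  0.195 -0.742 11.83 ]
15 0.392 [-0.193  0.147 -1.657 11.931]
15 0.408 [-0.223  0.207 -1.457 12.091]
15 0.425 [-0.272  0.161 -1.118 12.281]
18 0.375 [-0.267  0.092 -1.666 11.701]
18 0.392 [-0.214  0.139 -1.79  10.754]
18 0.408 [-0.101  0.105 -2.469 10.058]
18 0.425 [-0.051  0.075 -3.377 11.592]
21 0.375 [-0.148  0.066 -2.481  9.576]
21 0.392 [-0.147  0.043 -2.083  8.523]
21 0.408 [-0.221  0.039 -2.123 10.209]
21 0.425 [-0.07  -0.107 -3.111  9.538]
24 0.375 [-0.237 -0.093 -2.074  9.07 ]
24 0.392 [-0.077 -0.112 -3.011  8.156]
24 0.408 [ 0.    -0.128 -4.098  9.128]
24 0.425 [-0.036 -0.165 -3.523  8.535]
```

```bash
cat >> h.py <<'E'
def feel(th,n=8,dt=.012):   # mean force on tool: tangential (+ = clockwise) and radial
    t=np.radians(th);T=-Y*np.cos(t)-Z*np.sin(t);R=-Y*np.sin(t)+Z*np.cos(t);S=[]
    for k in range(n):
        o=robot.observe();F=np.array(o["ft_force"]);S.append((F@T,F@R,o["torque"]@X));robot.pause(dt)
    return np.r_[np.mean(S,0),np.std(S,0)[:1]]
E
python3 - <<'E'
from h import *
robot.set_gripper(.016)
o=robot.observe();print(o["time"],o["gripper_width"],o["gripper_force"],feel(24).round(2))
for th in(22.5,20,17.5,15,17.5,20,22.5,25):
    t=robot.observe()["time"];go(th,vel=.02);t1=robot.observe()["time"]
    print(th,round(t1-t,3),feel(th,4).round(2),feel(th,4).round(2))
print(robot.observe()["time"])
E
```

```text
15.675 0.01625138504895997 0.0 [-0.02 -0.19 -0.38  0.24]
22.5 0.317 [ 0.12 -0.11 -0.35  0.37] [ 0.09 -0.24 -0.35  0.33]
20 0.433 [-0.38  0.47 -0.32  0.13] [-0.14  0.55 -0.32  0.24]
17.5 0.433 [ 0.17 -0.1  -0.3   0.45] [ 0.14 -0.41 -0.29  0.18]
15 0.433 [ 0.44 -0.14 -0.26  0.16] [-0.18  0.09 -0.26  0.16]
17.5 0.433 [ 0.32 -0.17 -0.23  0.62] [ 0.12 -0.2  -0.29  0.7 ]
20 0.433 [-3.04  0.86  0.34  0.31] [-2.85  0.68  0.25  0.36]
22.5 0.433 [-2.29 -0.72  0.07  0.22] [-2.17 -0.81 -0.04  0.7 ]
25 0.433 [-2.11  0.05  0.02  0.55] [-1.91 -0.26 -0.04  0.33]
19.625
```

```bash
cat >> h.py <<'E'
def tht():
    d=np.array(robot.observe()["tool_pos"])-A;return np.degrees(np.arctan2(-d@Y,d@Z))
def resist(s,n=4,lo=.8,hi=8.8,log=True):   # force at the vane to turn it in sense s (+1 cw), by guard bisection; starts centred
    for k in range(n):
        g=(lo+hi)/2;th=tht()
        hit=go(th+s*4.2,vel=.018,guard=g)
        f=feel(th,2,.004);e=tht()
        if hit: lo=g
        else: hi=g
        if log: print("   g%.2f"%g,hit,"moved %.1f"%(e-th),f.round(1),"t%.1f"%robot.observe()["time"])
        # unload: clear of the vane, to the middle of the slack
        go(e-s*1.6,vel=.08)
    return (lo+hi)/2
E
python3 - <<'E'
from h import *
go(25-1.6,vel=.08)
a=resist(1);b=resist(-1)
print(a,b,"W",(b-a)/2*.075,tht(),robot.observe()["time"])
E
```

```text
g4.80 True moved 3.2 [ 0.  -0.1 -0.4  0. ] t20.3
   g6.80 False moved 4.4 [-0.8  0.7 -0.2  0. ] t21.2
   g5.80 False moved 4.4 [ 0.2 -0.2 -0.4  0. ] t22.1
   g5.30 True moved 3.6 [-0.3 -0.5 -0.4  0. ] t22.8
   g4.80 False moved -4.3 [ 0.   0.4 -0.4  0. ] t23.8
   g2.80 False moved -4.4 [-0.3 -0.1 -0.4  0. ] t24.7
   g1.80 False moved -4.4 [ 0.5 -0.2 -0.4  0. ] t25.6
   g1.30 True moved -3.2 [ 0.6  0.7 -0.4  0. ] t26.2
5.550000000000001 1.5500000000000003 W -0.15 23.22023630597023 26.45
```

Run:
```python
from h import *
go(5,vel=.07);go(-15,vel=.07);go(-27,vel=.05);go(-25.4,vel=.08)
print(robot.observe()["time"],tht())
b=resist(-1);a=resist(1)
print(a,b,"W",(b-a)/2*.075,tht(),robot.observe()["time"])
cv2.imwrite("pics/w.png",cv2.resize(robot.grab_frame("top")[165:285,230:390],(800,600)))
```

```text
28.9083 -24.96873652969565
   g4.80 False moved -4.4 [ 0.3 -0.8  0.4  0. ] t29.5
   g2.80 False moved -4.3 [ 0.2 -0.5  0.5  0. ] t30.4
   g1.80 False moved -4.3 [0.3 0.1 0.5 0. ] t31.3
   g1.30 False moved -4.3 [ 0.1 -0.4  0.6  0. ] t32.2
   g4.80 True moved 1.3 [-0.2 -0.5  0.6  0. ] t32.8
   g6.80 False moved 4.2 [-3.4 -2.   1.2  0. ] t33.7
   g5.80 True moved 2.8 [-0.3 -0.3  0.5  0. ] t34.4
   g6.30 False moved 4.2 [-3.5 -1.1  1.1  0. ] t35.3
6.050000000000001 1.0500000000000003 W -0.1875 -29.116480876420706 35.5333
```

View pics/w.png

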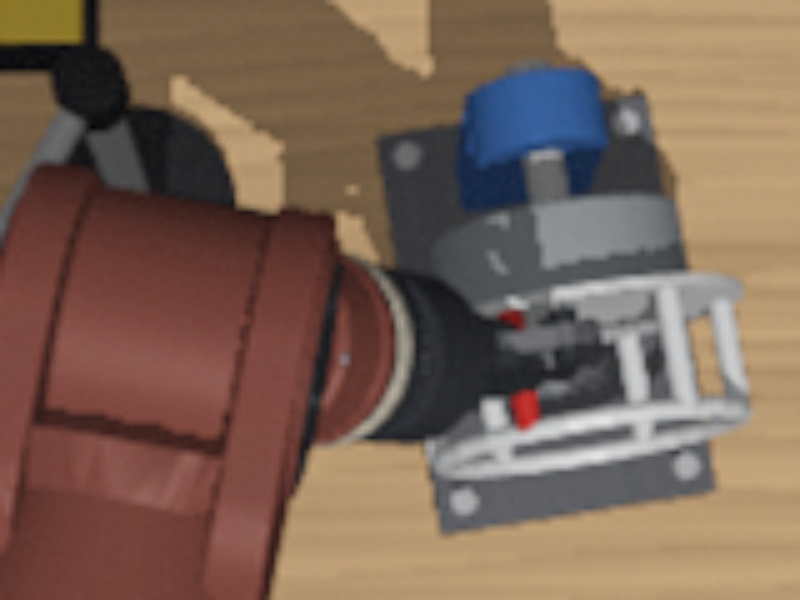

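Red caught between the fingers at about -30°, rest as expected. The two feels (−0.15 at +22°, −0.19 N m at −31°) put the weight near axle level on the left, so about 80° more counter-clockwise; regrasping.

```bash
cat >> h.py <<'E'
def regrasp(a,b):
    robot.set_gripper(.05);go(a,.13,vel=.25);robot.move_pose(*pose(b,.13))
    hit=go(b,.054,vel=.15,guard=12);robot.set_gripper(.016)
    o=robot.observe();print("regrasp",hit,o["gripper_width"],o["gripper_force"],tht(),o["time"])
    return hit
E
python3 - <<'E'
from h import *
if not regrasp(-29.1,31):
    for th in(15,0,-15,-28.6): go(th,vel=.08)
    go(-27,vel=.08)
    if not regrasp(-27,33):
        b=resist(-1,3);a=resist(1,3)
        print(a,b,"W",(b-a)/2*.075,tht(),robot.observe()["time"])
E
```

```text
regrasp False 0.016148720289372625 0.0 31.091405901347343 38.5667
regrasp False 0.01619252349725578 0.0 33.09273776922973 44.1333
   g4.80 False moved -4.4 [-0.1  0.3 -0.5  0. ] t44.8
   g2.80 False moved -4.4 [-0.  -0.5 -0.4  0. ] t45.7
   g1.80 True moved -3.4 [ 0.   0.3 -0.4  0. ] t46.4
   g4.80 True moved 3.1 [-0.3  1.  -0.4  0. ] t47.1
   g6.80 False moved 4.4 [-0.6 -0.2 -0.4  0. ] t48.0
   g5.80 False moved 4.4 [-1.5  0.5 -0.1  0. ] t48.9
5.300000000000001 2.3000000000000003 W -0.11250000000000002 33.2429269385451 49.125
```

Run:
```python
from h import *
print(np.linalg.lstsq(np.array([[np.sin(t),np.cos(t)] for t in np.radians([22,-31,-89])]),np.array([-.15,-.1875,-.1125]),rcond=None)[0])
for th in(18,3,-1): go(th,vel=.07)
go(.6,vel=.08)
b=resist(-1,3,1.5,5.5);a=resist(1,3,1.5,5.5)
print(a,b,"W",(b-a)/2*.075,tht(),robot.observe()["time"])
```

```text
[ 0.09427324 -0.18262846]
   g3.50 False moved -4.4 [-0.1 -0.7  0.   0. ] t51.5
   g2.50 True moved -2.9 [ 0.2  0.8 -0.   0. ] t52.2
   g3.00 True moved -2.8 [0.9 0.6 0.1 0. ] t52.8
   g3.50 False moved 4.3 [0.2 0.4 0.  0. ] t53.8
   g2.50 True moved 2.8 [-0.7  0.1 -0.   0. ] t54.4
   g3.00 True moved 3.1 [-0.7 -0.3 -0.1  0. ] t55.1
3.25 3.25 W 0.0 0.9498536338968467 55.325
```

W is 0 here and the fit puts straight down at +2.7°, so I'll grip and hand in.

Run:
```python
from h import *
robot.set_gripper(0);robot.pause(.5)
o=robot.observe();print(o["gripper_width"],o["gripper_force"],o["ft_force"],tht(),o["time"])
print(robot.job_done())
```

```text
0.00997728434590849 58.853192925453186 [-0.75331043  4.05937253  6.50092499] 1.1028331457839509 56.0417
the job is handed in; nothing more can be done
None
```

The job is handed in at 56 s: the lamp is swung well clear (about 0.37 m from the wheel), the heavy side is down to within about 5° by feel, and the wheel is held still by a vane with about 59 N. The judge's verdict was not shown.

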